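# Slide the square lid home over the spice well

## Task

Close the square spice well sunk in the plaster niche shelf with its square bamboo lid: slide the lid along the shelf by its handle, without lifting it off the shelf, until it drops into the recess around the well, lies flat there, and let go. Leave the round lid and the green jarrito where they are.

Things in the scene. Friction and masses are not known exactly. Their poses are not given: they have to be found in the camera images.
- square_lid: Loose flat bamboo lid, a 100 x 100 mm square plate 10 mm thick (about 150 g), lying on the shelf to the left or right of the well. On its middle stands a wooden bar handle, 60 mm long along the lid's x, 16 mm thick along its y, its top 46 mm above the lid's underside. Origin: centre of the underside; z up.
- well (a point): Centre of the recess, at the height of the shelf's top face (40 mm above the work surface). The shelf is a fixed level plaster slab, 340 mm along x and 500 mm along y, with this point in the middle of its top. The recess is a 120 x 120 mm square, 10 mm deep with a clay-coloured floor, with sides along this point's x and y, so the lid has 10 mm of play on every side and lies flush when seated; inside the recess a 70 x 70 mm hole (the well) goes on down another 26 mm. z up.
- round_lid: Loose bystander of the same bamboo with the same bar handle: a round plate 100 mm across and 10 mm thick, lying on the shelf on the other side of the well from the square lid. Origin: centre of the underside.
- jarrito: Loose bystander: small green glazed mug, 72 mm across and 75 mm high with a handle on its +y side, standing on a near corner of the shelf (left or right); a red salt cellar stands on the other near corner. Origin: centre of its underside.
Things that resemble listed ones, but are neither listed nor needed, are in the scene too. Leave any orange or pink look-alike of the square_lid alone.

How it is judged:
By the outcome, as a careful person would: the job done as asked, in the order asked, and still so for the second after the job is handed in, with the robot touching nothing.
It also fails if it takes over 35 s, if anything falls off the work surface, if the arm or the gripper's body presses on something with over 40 N, if the wrist force passes 120 N, or if a joint passes its speed limit or range.

## Robot

A 6-joint arm with a two-finger parallel gripper is mounted at the origin on the work surface. World frame = base frame: x ahead of the robot, y to its left, z up, the work surface at z = 0. Lengths are in m, angles in rad, forces in N, time in s.
With the tool pointing down it reaches from about 0.325 to 0.75 m from the base axis. Payload 7.6 kg.
Tool frame: the origin (TCP) lies between the finger pads; the fingertips stand ahead of it and the grasp point (between the pads) lies 3 mm ahead of it (finger_overhang is the z of the fingertips in the tool frame, in m); z points along the fingers, y is the line along which they close (so a half turn about z gives the same grasp; the last joint's range is limited). The gripper opens to 85 mm and grips with 20 to 120 N. Pads are 22 mm wide; open, the fingers measure 114 mm over their backs; the gripper's body (76 mm by 85 mm) begins 54 mm behind the grasp point. The pads swing forward as they close: fully open they stand 13 mm farther back than shut.
Start: joints at [1.212, 0.052, 1.401, -0, 1.689, -0.07], TCP at [0.15, 0.503, 0.224] pointing down, gripper open.
Joint ranges: [-2.9, 2.9], [-0.91, 2.17], [0.12, 2.37], [-1.06, 4.2], [0.26, 2.73], [-2.93, 2.93]. Speed limits (rad/s): [2.57, 2.57, 3.01, 3.14, 3.14, 3.14].

## Interface

Orientations are given as a rotation vector (axis times angle).
In Python, from bench import sense, grab_frame, camera_info, hand_in, finger_overhang gives the robot as it stands.
- The arm moves only by the tool play_rows, never from a script. Its argument "rows" is a list of rows, each a list of 5 numbers: the closure, from -1 (fully open) to 1 (shut), so that 0 is half open, then the shift along the tool's x, y, z in cm, then the turn about the tool's z in degrees. A call has 1 to 20 rows; each row is the pose to reach, as a shift and turn from the pose commanded when the call began, along the tool's axes at that moment; what a row does not reach only later rows make up. A row lasts 1/8 s, in which the tool goes at most 62.5 mm and 10.7 degrees, less where a joint would pass 70% of its speed; a pose out of reach is approached as far as the arm can. A call with a gripper value outside its range is refused whole. The fingers move at their own pace and stop on an object; the grip force is fixed at half the most. Time passes only in rows, so rows that repeat a pose let the fingers close. It gives the time, the measured TCP pose, the force, the opening and the grip force at its end, in the units of the state.
- sense(): the state, without advancing time (a new reading comes with each control period).
- grab_frame(name): name is "side" or "top"; returns (picture, depth): 384x512x3 uint8, blue, green, red; 384x512 float32, m along the optical axis (not along the pixel's ray), 0 where there is no reading.
- camera_info(name): a dict with "intrinsics" (3x3 intrinsics, pixels), "rvec" (rotation vector, rad) and "tvec" (3), from world to camera coordinates, as OpenCV has them. Camera axes: x right, y down, z forward; pixel columns grow to the right and rows downward; lengths in m; the calibration is good to about 2 mm. A picture is of the moment at which its call begins. camera_info takes no time and is no camera call.
- hand_in(): hands the job in; it is judged then, once.
The state is a dict: "t": time; "joint_pos": joint angles; "qd": joint speeds; "joint_efforts": joint torques, N m; "tcp_pos": TCP position; "tcp_rot": TCP orientation; "wrist_force": force on the tool from outside, world axes, zero at the start; "moment": the same for the moment, N m; "finger_gap": opening from 0.0 (shut) to 1.0 (fully open); "grip_force": force on a finger pad.
Only numpy, scipy, OpenCV 4.12 (cv2) and the standard library are available. Lean on these libraries where they do the work, as an engineer would, in place of code of your own. Each camera call takes 0.05 s, during which the arm holds its last target. There are 200 camera calls.

## Working session

There is one attempt and no reset: what is moved stays moved. The work goes in short steps, Python scripts to look and compute and a tool call to move; the robot and the scene stay as the last step left them, time stands still between calls to the robot, and variables do not carry over. Pictures are saved under pics/ and viewed, at most 10 in all, crops included, and the job is handed in when it is done.

Besides the shell and the picture viewer there is one more tool, called after "Call:" as a command line: name --pt "numbers of a row" for each row, then --argument value for the rest. play_rows: Moves the arm, as the interface text tells. Its arguments: {"type":"object","properties":{"rows":{"type":"array"}},"required":["rows"]}

```bash
mkdir -p pics; cat > h.py <<'E'
import numpy as np, cv2
from bench import *
def look(n,f,crop=None,s=1):
    im,d=grab_frame(n); np.save(f'/tmp/{n}_d.npy',d); cv2.imwrite(f'/tmp/{n}.png',im)
    if crop: x0,y0,x1,y1=crop; im=im[y0:y1,x0:x1]
    cv2.imwrite(f'pics/{f}.png',cv2.resize(im,None,fx=s,fy=s,interpolation=cv2.INTER_CUBIC)); return im,d
def px(n,u,v,z):
    c=camera_info(n);R=cv2.Rodrigues(np.array(c['rvec'],float))[0];t=np.array(c['tvec'],float).ravel()
    r=R.T@np.linalg.inv(np.array(c['intrinsics']))@[u,v,1]; o=-R.T@t
    return o+r*(z-o[2])/r[2]
E
python3 - <<'E'
from h import *
look('top','t0',s=1.5);look('side','s0',s=1.5)
print(sense(),finger_overhang)
print(camera_info('top'))
E
```

```text
{'t': 0.1, 'joint_pos': array([ 1.21169488e+00,  5.27640730e-02,  1.40163632e+00,  2.22968979e-05,
        1.68862710e+00, -7.02915531e-02]), 'qd': array([-0.00086449, -0.00255234, -0.00264249, -0.00033458,  0.00279549,
       -0.00051795]), 'joint_efforts': array([ 1.05178358e-03, -3.82582569e+01, -3.60985172e+01, -6.14935379e-05,
        4.80428775e-03,  2.72605047e-05]), 'tcp_pos': array([0.14939146, 0.5029935 , 0.22345512]), 'tcp_rot': array([-4.52035218e-01, -3.10856996e+00,  2.19444949e-03]), 'wrist_force': array([-0.24439277, -0.47180982,  0.0025267 ]), 'moment': array([-0.00591319,  0.03246331, -0.05478482]), 'grip_force': 0.0, 'finger_gap': 0.9998363491639102} 0.022
{'intrinsics': array([[350.42760025,   0.        , 263.10657188],
       [  0.        , 350.42760025, 198.31314975],
       [  0.        ,   0.        ,   1.        ]]), 'rvec': array([ 2.18091956, -2.13065671,  0.14907595]), 'tvec': array([0.14667481, 0.55614515, 1.07859341])}
```

View pics/t0.png

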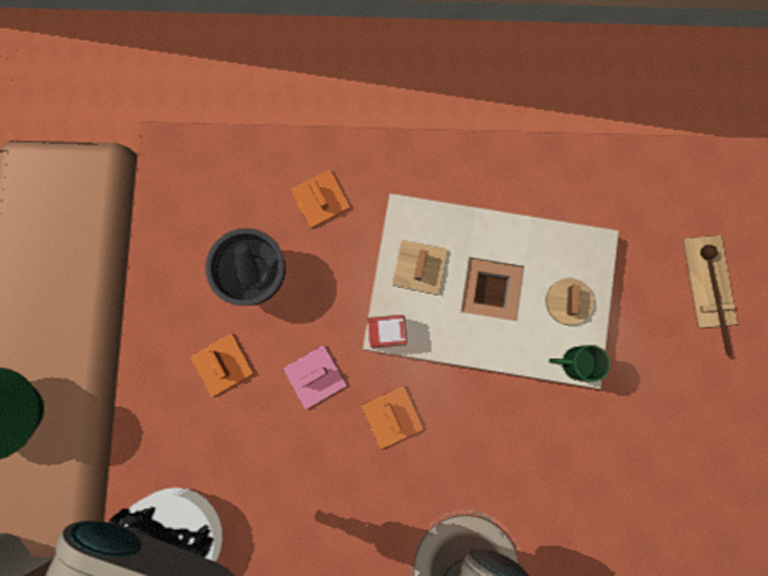

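View pics/s0.png

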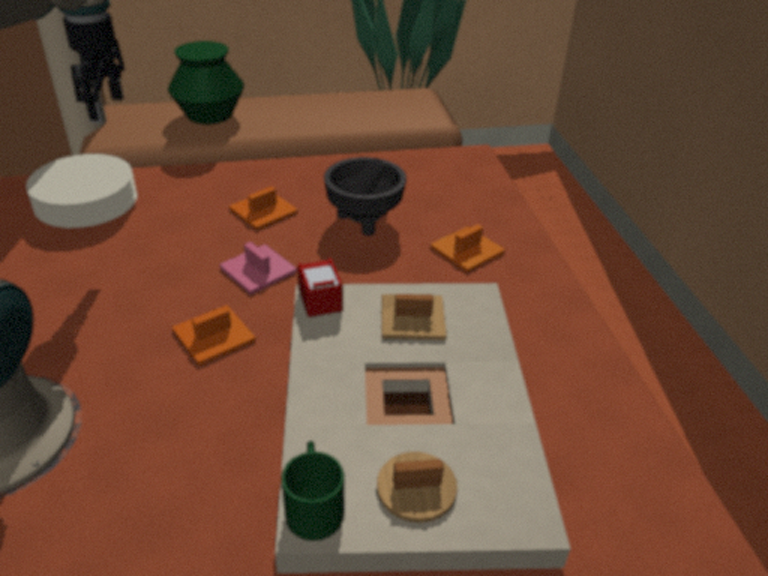

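The top view (1.5x pixels) shows these candidates: orange look-alikes at (321,198), (222,365) and (393,417), a pink one at (315,377), a round bamboo lid at (571,301), and a square bamboo lid at (421,267). The last fits: it is bamboo, square, and lies on the shelf across the well (493,289) from the round lid. The red salt cellar is at (388,331), the jarrito at (585,363). I'll confirm with a crop.

```bash
python3 - <<'E'
import cv2
im=cv2.imread('/tmp/top.png')[120:250,240:370]
cv2.imwrite('pics/c0.png',cv2.resize(im,None,fx=4.6,fy=4.6,interpolation=cv2.INTER_CUBIC))
E
```

```text
(no output)
```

View pics/c0.png

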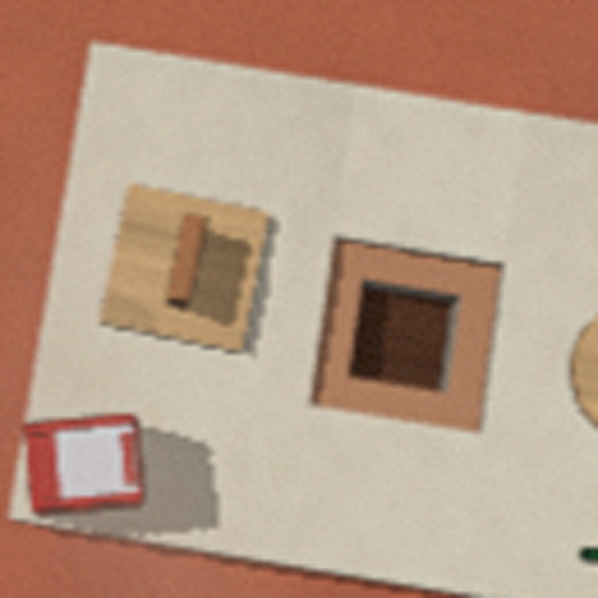

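The crop confirms a bamboo square lid, corners (128,186), (272,214), (245,353), (101,324). The recess rim corners are (337,238), (503,263), (482,431), (313,404).

```bash
python3 - <<'E'
from h import *
from scipy.spatial.transform import Rotation as Ro
def pts(L,z): return np.array([px('top',(u+.5)/4.6-.5+240,(v+.5)/4.6-.5+120,z) for u,v in L])
for n,L,z in [('lid',[(128,186),(272,214),(245,353),(101,324)],.05),('rec',[(337,238),(503,263),(482,431),(313,404)],.04),('handle',[(186,214),(209,218),(187,305),(168,300)],.086),('shelf',[(92,42),(10,518)],.04)]:
    P=pts(L,z);print(n,P.round(4).tolist(),P.mean(0).round(4))
    if n=='shelf': P=P[::-1]; e=P[1]-P[0]; print(np.degrees(np.arctan2(e[1],e[0])))
    else:
        for a,b in((3,0),(2,1)): e=P[a]-P[b];e=-e; print(np.degrees(np.arctan2(-e[1],-e[0])), np.linalg.norm(e))
        for a,b in((0,1),(3,2)): e=P[a]-P[b]; print('y',np.degrees(np.arctan2(e[1],e[0]))-90, np.linalg.norm(e))
s=sense();print(Ro.from_rotvec(s['tcp_rot']).as_matrix().round(3))
E
```

```text
lid [[0.6741, 0.1487, 0.05], [0.6567, 0.0486, 0.05], [0.5592, 0.0662, 0.05], [0.5769, 0.1651, 0.05]] [0.6167 0.1072 0.05  ]
170.39866628899603 0.09858126480933808
169.79444601010744 0.09910126015831199
y -9.848886164173294 0.1015294630586279
y -10.144805923231019 0.10048796976606725
rec [[0.6431, 0.0021, 0.04], [0.6281, -0.1136, 0.04], [0.5104, -0.0981, 0.04], [0.5263, 0.0181, 0.04]] [ 0.577  -0.0479  0.04  ]
172.17884536422545 0.11782908403240348
172.47430935643325 0.11873309824594222
y -7.343973835492264 0.11668765706863049
y -7.7872683658318635 0.11729591321129997
handle [[0.647, 0.11, 0.086], [0.6447, 0.0946, 0.086], [0.5854, 0.1083, 0.086], [0.5884, 0.121, 0.086]] [0.6164 0.1085 0.086 ]
169.37476601046706 0.05962123915145679
166.94992286917164 0.060878105679886454
y -8.67491429370071 0.015603507854564748
y -13.577112819049233 0.013036082516289958
shelf [[0.7802, 0.1762, 0.04], [0.4435, 0.2239, 0.04]] [0.6119 0.2    0.04  ]
-8.055744408831016
[[-0.959  0.285 -0.001]
 [ 0.285  0.959 -0.001]
 [ 0.    -0.001 -1.   ]]
```

```bash
cat >> h.py <<'E'
from scipy.spatial.transform import Rotation as Ro
def go(x,y,z,yaw):
    s=sense();M=Ro.from_rotvec(s['tcp_rot']).as_matrix();d=M.T@(np.array([x,y,z])-s['tcp_pos'])*100
    cur=np.degrees(np.arctan2(M[1,0],M[0,0])); t=-((yaw-cur+90)%180-90)
    print('shift cm',d.round(2),'turn',round(t,2),'tilt',M[:,2].round(4))
E
python3 - <<'E'
from h import *
go(.6165,.108,.20,-10.2)
d=np.load('/tmp/top_d.npy');c=camera_info('top');R=cv2.Rodrigues(c['rvec'])[0]
for u,v in [(245/1.5-22,267/1.5),(245/1.5,267/1.5-22),(388/1.5,330/1.5),(585/1.5,350/1.5),(585/1.5,345/1.5)]:
    u,v=int(u),int(v);p=np.linalg.inv(c['intrinsics'])@[u,v,1]*d[v,u];print(u,v,(R.T@(p-c['tvec'])).round(3))
E
```

```text
shift cm [-56.03 -24.56   2.37] turn -6.35 tilt [-5.0e-04 -1.3e-03 -1.0e+00]
141 178 [0.598 0.531 0.096]
163 156 [0.668 0.468 0.096]
258 220 [0.479 0.174 0.094]
390 233 [ 0.452 -0.239  0.047]
390 230 [ 0.458 -0.217  0.105]
```

Call:
play_rows --pt "-1 -5 -2.2 0 -0.5" --pt "-1 -10 -4.4 0 -1" --pt "-1 -15 -6.6 0.3 -2" --pt "-1 -20 -8.8 0.6 -3" --pt "-1 -25 -11 0.9 -4" --pt "-1 -30 -13.2 1.2 -5" --pt "-1 -35 -15.4 1.5 -6" --pt "-1 -40 -17.6 1.8 -6.3" --pt "-1 -45 -19.8 2.1 -6.3" --pt "-1 -50 -22 2.4 -6.3" --pt "-1 -54 -23.7 2.4 -6.3" --pt "-1 -56 -24.6 2.4 -6.3" --pt "-1 -56 -24.6 2.4 -6.3" --pt "-1 -56 -24.6 2.4 -6.3" --pt "-1 -56 -24.6 2.4 -6.3"

```text
t: 1.98
tcp_pos: [0.6157, 0.1089, 0.2004]
tcp_rot: [0.279, 3.129, 0.0]
wrist_force: [0.1, 0.1, -0.1]
finger_gap: 1.001
grip_force: 0.0
```

```bash
python3 - <<'E'
from h import *
look('side','s1',(180,150,400,350),3.5)
go(.6165,.108,.079,-10.2)
E
```

```text
shift cm [-0.09 -0.07 12.15] turn 0.02 tilt [ 3.e-04  2.e-04 -1.e+00]
```

View pics/s1.png

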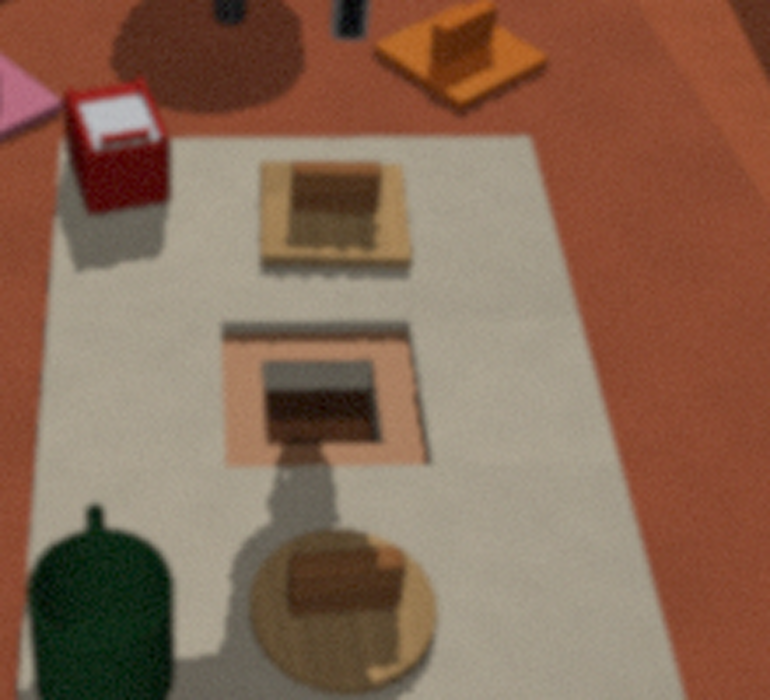

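The fingers at the top edge, (230,10) and (350,20), look separated along world x, so I need the whole gripper in view before descending.

```bash
python3 - <<'E'
import cv2
im=cv2.imread('/tmp/side.png')[0:200,160:400]
cv2.imwrite('pics/c1.png',cv2.resize(im,None,fx=3,fy=3,interpolation=cv2.INTER_CUBIC))
E
```

```text
(no output)
```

View pics/c1.png

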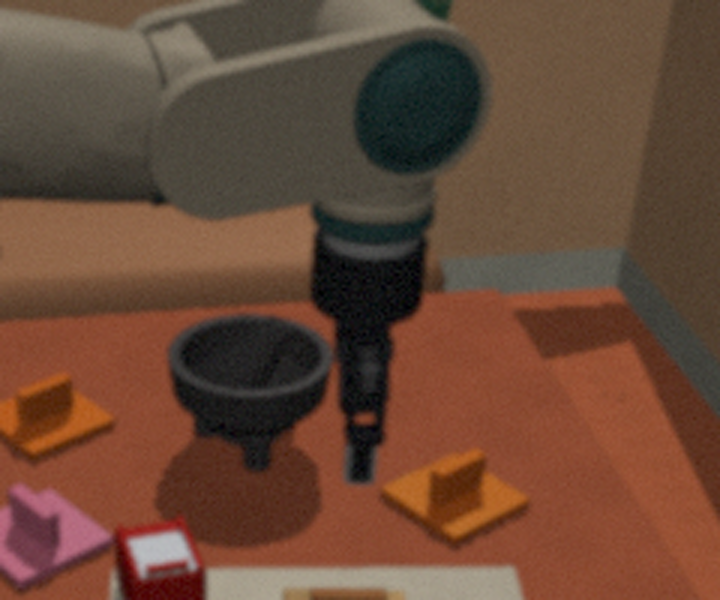

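The other dark spot was a leg of the bowl, at (257,455). The gripper edge-on at (362,400) closes along y as intended, so I'll descend.

Call:
play_rows --pt "-1 -0.1 -0.1 3 0" --pt "-1 -0.1 -0.1 6 0" --pt "-1 -0.1 -0.1 9 0" --pt "-1 -0.1 -0.1 11 0" --pt "-1 -0.1 -0.1 12.1 0" --pt "-1 -0.1 -0.1 12.1 0" --pt "-1 -0.1 -0.1 12.1 0"

```text
t: 2.9
tcp_pos: [0.6178, 0.1069, 0.0806]
tcp_rot: [0.28, 3.127, 0.001]
wrist_force: [-0.7, -0.8, 0.4]
finger_gap: 0.999
grip_force: 0.0
```

Call:
play_rows --pt "0 0 0 0 0" --pt "0.3 0 0 0 0" --pt "0.5 0 0 0 0" --pt "0.6 0 0 0 0" --pt "0.7 0 0 0 0" --pt "1 0 0 0 0" --pt "1 0 0 0 0" --pt "1 0 0 0 0" --pt "1 0 0 0 0"

```text
t: 4.03
tcp_pos: [0.6171, 0.1068, 0.0792]
tcp_rot: [-0.281, -3.129, -0.0]
wrist_force: [0.1, 0.3, -0.7]
finger_gap: 0.003
grip_force: 0.0
```

```bash
python3 - <<'E'
from h import *
look('side','s2',(210,130,350,270),4)
go(.577,-.048,.079,-7.8)
print(sense()['tcp_pos'])
E
```

```text
shift cm [  1.19 -15.95   0.02] turn -2.45 tilt [-0.e+00  1.e-04 -1.e+00]
[0.61705546 0.10683323 0.07918681]
```

View pics/s2.png

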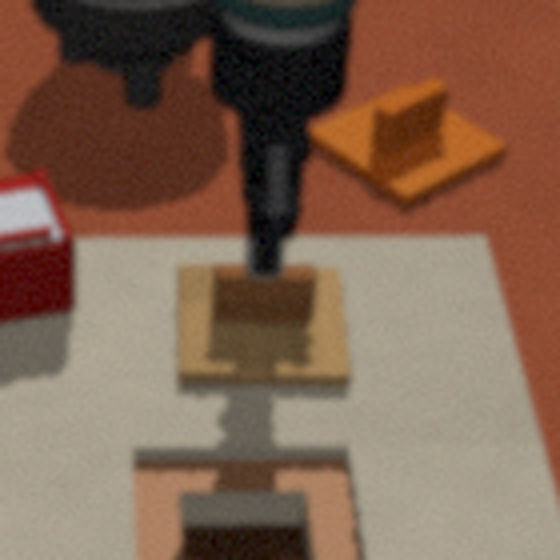

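The fingers closed on nothing: their tip at crop (263,272) lies at the handle's top face. I'll check this by projection.

```bash
python3 - <<'E'
from h import *
c=camera_info('side')
P=np.array([[.617,.107,z] for z in(.04,.057,.079,.086,.1,.12)])
q=cv2.projectPoints(P,c['rvec'],c['tvec'],c['intrinsics'],None)[0].reshape(-1,2)
print(((q-[210,130])*4).round(0).tolist())
L=[(178,375),(350,375),(343,268),(180,265)]
print([px('side',210+u/4,130+v/4,.05).round(4).tolist() for u,v in L])
print([px('side',210+u/4,130+v/4,.086).round(4).tolist() for u,v in [(215,278),(315,278)]])
R=cv2.Rodrigues(c['rvec'])[0];d=np.load('/tmp/side_d.npy')
for u,v in [(263,265),(263,255),(230,300),(300,300),(230,271),(300,271),(200,350)]:
    a,b=210+u//4,130+v//4;p=np.linalg.inv(c['intrinsics'])@[a,b,1]*d[b,a];print(u,v,(R.T@(p-c['tvec'])).round(3))
look('top','t2',(240,120,370,250),4.6)
E
```

```text
[[256.0, 330.0], [257.0, 308.0], [259.0, 279.0], [260.0, 270.0], [261.0, 251.0], [263.0, 224.0]]
[[0.5613, 0.0637, 0.05], [0.659, 0.0488, 0.05], [0.6796, 0.1446, 0.05], [0.5812, 0.1623, 0.05]]
[[0.5895, 0.1037, 0.086], [0.6469, 0.0951, 0.086]]
263 265 [0.613 0.093 0.102]
263 255 [0.613 0.095 0.109]
230 300 [0.598 0.103 0.069]
300 300 [0.639 0.096 0.07 ]
230 271 [0.599 0.111 0.087]
300 271 [0.64  0.103 0.088]
200 350 [0.579 0.086 0.049]
```

View pics/t2.png

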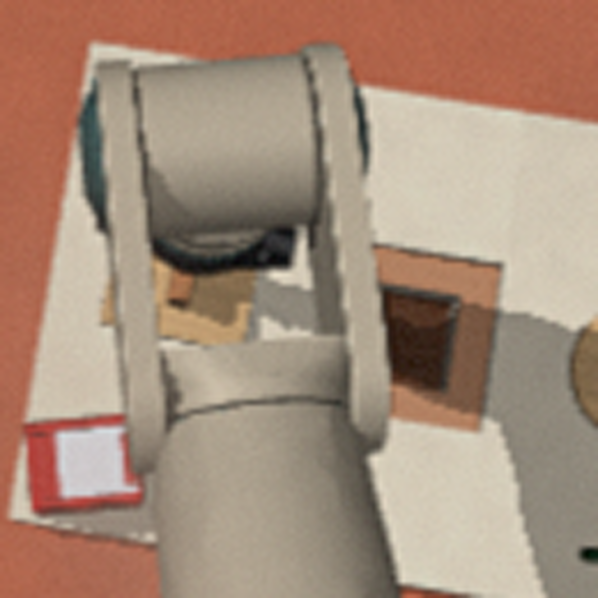

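```bash
python3 - <<'E'
from h import *
c=camera_info('side');R=cv2.Rodrigues(c['rvec'])[0];t=c['tvec'];K=np.linalg.inv(c['intrinsics']);o=-R.T@t
def aty(u,v,y):
    r=R.T@K@[u,v,1];return (o+r*(y-o[1])/r[1]).round(4)
print('cam',o)
print('shut tip',aty(210+263/4,130+275/4,.0925),aty(210+263/4,130+275/4,.107))
print('open tip (s1)',aty(160+358/3,482/3,.1089-.057),aty(160+358/3,482/3,.109-.0425))
im=cv2.imread('/tmp/side.png');d=np.load('/tmp/side_d.npy')
for v in range(180,214,2): # column of finger
    u=276;p=K@[u,v,1]*d[v,u];print(v,im[v,u],(R.T@(p-t)).round(3))
E
```

```text
cam [ 0.38762861 -0.73579952  0.78738618]
shut tip [0.615  0.0925 0.0942] [0.619 0.107 0.082]
open tip (s1) [0.6054 0.0519 0.2287] [0.6095 0.0665 0.2183]
180 [32 31 31] [0.601 0.052 0.179]
182 [32 32 31] [0.6   0.047 0.178]
184 [20 14 14] [0.601 0.049 0.171]
186 [18 17 15] [0.604 0.057 0.16 ]
188 [15 16 17] [0.61  0.078 0.137]
190 [21  8 15] [0.616 0.1   0.114]
192 [18 18 17] [0.614 0.09  0.116]
194 [15 15 17] [0.615 0.093 0.107]
196 [14 12 16] [0.615 0.093 0.102]
198 [37 41 48] [0.616 0.093 0.096]
200 [43 62 82] [0.619 0.102 0.082]
202 [30 52 80] [0.618 0.1   0.078]
204 [37 57 83] [0.619 0.1   0.072]
206 [23 47 70] [0.619 0.1   0.065]
208 [31 53 73] [0.619 0.099 0.061]
210 [27 51 75] [0.619 0.099 0.054]
212 [46 72 92] [0.619 0.095 0.051]
```

Depth confirms it: the shut fingertips are at z≈0.094 with the TCP at 0.079, about 37 mm higher than the overhang implies. I'll trust the camera, open, and go about 36 mm lower while watching the force.

Call:
play_rows --pt "-1 0 0 0 0" --pt "-1 0 0 0 0" --pt "-1 0 0 0 0" --pt "-1 0 0 0 0" --pt "-1 0 0 0 0" --pt "-1 0 0 0 0" --pt "-1 0.1 -0.1 0.8 0" --pt "-1 0.1 -0.1 1.6 0" --pt "-1 0.1 -0.1 2.4 0" --pt "-1 0.1 -0.1 3 0" --pt "-1 0.1 -0.1 3 0"

```text
t: 5.5
tcp_pos: [0.6155, 0.106, 0.0484]
tcp_rot: [-0.28, -3.128, 0.0]
wrist_force: [0.1, 0.0, 0.5]
finger_gap: 0.999
grip_force: 0.0
```

```bash
python3 - <<'E'
from h import *
look('side','s3',(210,130,350,270),4)
s=sense();print(s['tcp_pos'],s['wrist_force'],s['finger_gap'])
E
```

```text
[0.61581454 0.10602193 0.04896209] [-0.46514617  0.15701447  0.15438195] 1.0049422838989894
```

View pics/s3.png

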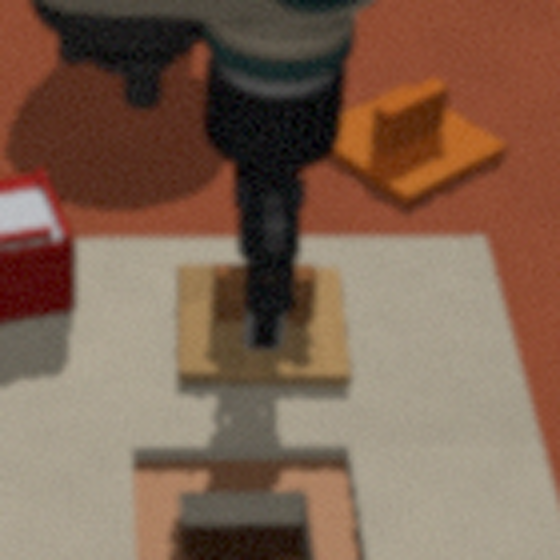

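The near finger now stands in front of the handle, tip at (263,347), z≈0.074 open and ≈0.063 once closed. I'll go 5 mm lower and close.

Call:
play_rows --pt "-1 0 0 0.5 0" --pt "-1 0 0 0.5 0" --pt "0.5 0 0 0.5 0" --pt "1 0 0 0.5 0" --pt "1 0 0 0.5 0" --pt "1 0 0 0.5 0" --pt "1 0 0 0.5 0" --pt "1 0 0 0.5 0" --pt "1 0 0 0.5 0"

```text
t: 6.68
tcp_pos: [0.6161, 0.1061, 0.0445]
tcp_rot: [0.281, 3.129, 0.0]
wrist_force: [-0.3, 0.2, 2.0]
finger_gap: 0.178
grip_force: 58.7
```

```bash
python3 - <<'E'
from h import *
go(.577,-.048,.044,-7.8)
s=sense();print(s['tcp_pos'],s['wrist_force'],s['finger_gap'])
E
```

```text
shift cm [  1.1  -15.86   0.04] turn -2.45 tilt [ 5.e-04  2.e-04 -1.e+00]
[0.61606863 0.10606694 0.04447121] [-0.3104409   0.21651912  2.0140834 ] 0.17812514278587266
```

Gripped, with 58.7 N and a 15 mm gap. Now I'll slide it level to just over the recess.

Call:
play_rows --pt "1 0.1 -0.8 0 -0.2" --pt "1 0.2 -2 0 -0.4" --pt "1 0.3 -3.5 0 -0.6" --pt "1 0.4 -5 0 -0.8" --pt "1 0.5 -6.5 0 -1" --pt "1 0.6 -8 0 -1.3" --pt "1 0.7 -9.5 0 -1.6" --pt "1 0.8 -11 0 -1.9" --pt "1 0.9 -12.5 0 -2.2" --pt "1 1 -14 0 -2.4" --pt "1 1.1 -15.2 0 -2.4" --pt "1 1.1 -15.9 0 -2.4" --pt "1 1.1 -15.9 0 -2.4" --pt "1 1.1 -15.9 0 -2.4" --pt "1 1.1 -15.9 0 -2.4"

```text
t: 8.55
tcp_pos: [0.5767, -0.0482, 0.044]
tcp_rot: [-0.214, -3.134, -0.0]
wrist_force: [-0.3, 0.1, -1.7]
finger_gap: 0.178
grip_force: 58.5
```

```bash
python3 - <<'E'
from h import *
look('side','s4',(210,160,350,300),4)
s=sense();print(s['tcp_pos'],s['wrist_force'],s['finger_gap']);go(.577,-.048,.0345,-7.8)
E
```

```text
[ 0.57676551 -0.04818851  0.04406707] [ 0.25210821 -0.50833921 -1.70675355] 0.1820324225296437
shift cm [-0.02  0.02  0.96] turn -0.02 tilt [-2.e-04  1.e-04 -1.e+00]
```

View pics/s4.png

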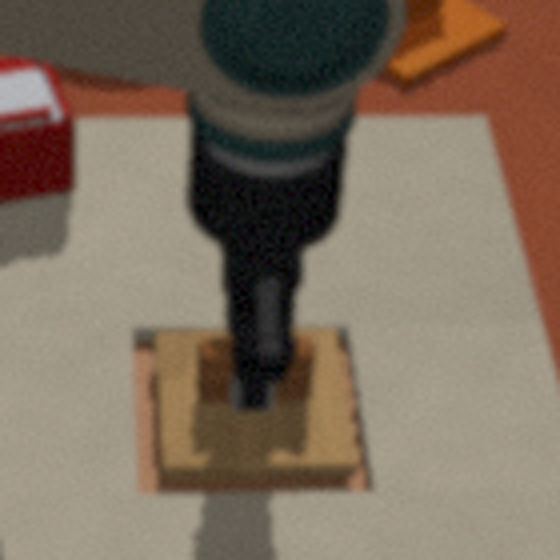

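```bash
python3 - <<'E'
from h import *
f=lambda L,z:[px('side',210+u/4,160+v/4,z)[:2].round(4).tolist() for u,v in L]
print('rim',f([(138,490),(371,490),(345,328),(136,331)],.04))
print('lid top',f([(163,470),(361,468),(340,331),(156,333)],.05))
E
```

```text
rim [[0.5106, -0.0971], [0.6278, -0.1154], [0.6444, 0.001], [0.529, 0.0164]]
lid top [[0.5237, -0.0946], [0.6234, -0.1088], [0.6377, -0.0107], [0.5376, 0.0031]]
```

The lid sits over the recess about 2.5 mm too far in +x and 4 mm in −y. I'll correct, lower it 10 mm, let go partly and rise.

Call:
play_rows --pt "1 0.3 0.3 0 0" --pt "1 0.3 0.3 0 0" --pt "1 0.3 0.3 0.3 0" --pt "1 0.3 0.3 0.6 0" --pt "1 0.3 0.3 0.9 0" --pt "1 0.3 0.3 1 0" --pt "1 0.3 0.3 1 0" --pt "1 0.3 0.3 1 0"

```text
t: 9.6
tcp_pos: [0.5743, -0.0451, 0.0344]
tcp_rot: [0.215, 3.134, 0.0]
wrist_force: [-2.0, -0.1, 2.9]
finger_gap: 0.183
grip_force: 59.0
```

Contact with the floor is light (2.9 N). Releasing.

Call:
play_rows --pt "0.4 0 0 0 0" --pt "0.2 0 0 0 0" --pt "0 0 0 0 0" --pt "-0.2 0 0 0 0" --pt "-0.2 0 0 0 0" --pt "-0.2 0 0 -1 0" --pt "-0.2 0 0 -3 0" --pt "-0.2 0 0 -6 0" --pt "-0.2 0 0 -10 0" --pt "-0.2 0 0 -15 0" --pt "-0.2 0 0 -18 0" --pt "-0.2 0 0 -18 0" --pt "-0.2 0 0 -18 0"

```text
t: 11.22
tcp_pos: [0.5738, -0.045, 0.2131]
tcp_rot: [-0.215, -3.133, -0.0]
wrist_force: [-0.2, -0.5, -0.3]
finger_gap: 0.604
grip_force: 0.0
```

```bash
python3 - <<'E'
from h import *
look('side','s5',(180,150,400,370),2.7)
c=camera_info('side');R=cv2.Rodrigues(c['rvec'])[0];d=np.load('/tmp/side_d.npy')
for dx in(-.04,0,.04):
  for dy in(-.042,.04):
    q=cv2.projectPoints(np.array([[.577+dx,-.048+dy,.04]]),c['rvec'],c['tvec'],c['intrinsics'],None)[0].ravel().astype(int)
    v=np.median([ (R.T@(np.linalg.inv(c['intrinsics'])@[a,b,1]*d[b,a]-c['tvec']))[2] for a in range(q[0]-2,q[0]+3) for b in range(q[1]-1,q[1]+2)])
    print(dx,dy,round(v,4))
E
```

```text
-0.04 -0.042 0.0403
-0.04 0.04 0.0399
0 -0.042 0.0402
0 0.04 0.0759
0.04 -0.042 0.0401
0.04 0.04 0.0407
```

View pics/s5.png

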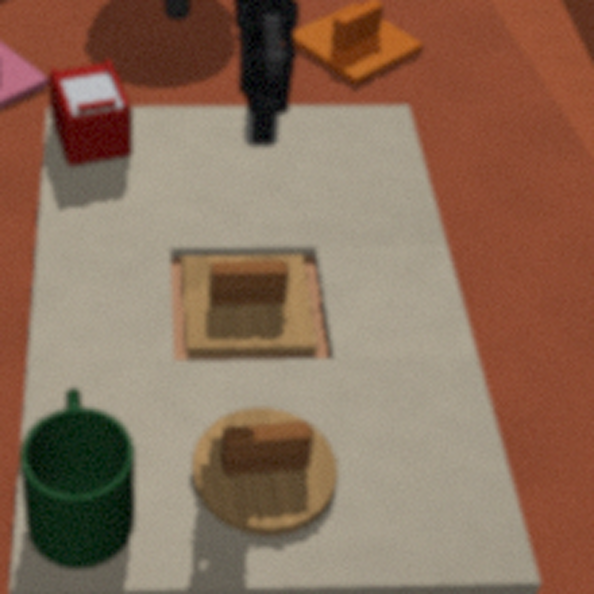

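The lid lies flush and level in the recess: its corners measure z≈0.040, and it shows at (250,303) with play on its sides. The round lid and jarrito have not moved, and the gripper is clear.

```bash
python3 -c "
from bench import hand_in; print(hand_in())"
```

```text
the job is handed in; nothing more can be done
None
```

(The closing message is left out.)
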